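Hold a datum block in the sprung corner of a calibration nest

ROBOT

A 6-joint arm with a two-finger parallel gripper is mounted at the origin on the work surface. World frame = base frame: x ahead of the robot, y to its left, z up, the work surface at z = 0. Lengths are in m, angles in rad, forces in N, time in s.
With the tool pointing down it reaches from about 0.275 to 0.875 m from the base axis. Payload 12.5 kg.
Tool frame: the origin (TCP) lies between the finger pads; the fingertips stand ctrl.tcp_to_tips ahead of it and the grasp point (between the pads) lies 5 mm behind it (ctrl.tcp_to_tips is the distance from the TCP to the fingertips, in m); z points along the fingers, y is the line along which they close (so a half turn about z gives the same grasp; the last joint's range is limited). The gripper opens to 85 mm and grips with 20 to 120 N. Pads are 22 mm wide; open, the fingers measure 114 mm over their backs; the gripper's body (76 mm by 85 mm) begins 54 mm behind the grasp point. The pads swing forward as they close: fully open they stand 13 mm farther back than shut.
Start: joints at [-1.396, 0.351, 1.652, -0, 1.139, -0.085], TCP at [0.141, -0.532, 0.245] pointing down, gripper open.
Joint ranges: [-2.75, 2.75], [-0.79, 2.1], [0.01, 2.65], [-1.57, 4.71], [0.07, 3.14], [-2.87, 2.87]. Speed limits (rad/s): [2.22, 2.22, 2.79, 3.14, 3.14, 3.14].

INTERFACE

Orientations are given as a unit quaternion [w, x, y, z].
In Python, from plant import ctrl, imaging gives the robot as it stands.
- The arm moves only by the tool arm_command, never from a script. Its argument "steps" is a list of rows, each a list of 5 numbers: the opening, from -1 (shut) to 1 (fully open), so that 0 is half open, then the shift along the tool's x, y, z in units of 30 mm (1.0 is 30 mm), then the turn about the tool's z in units of 6 degrees (1.0 is 6 degrees). A call has 1 to 5 rows; each row is the pose to reach, as a shift and turn from the pose commanded when the call began, along the tool's axes at that moment; what a row does not reach only later rows make up. A row lasts 1/8 s, in which the tool goes at most 62.5 mm and 10.7 degrees, less where a joint would pass 70% of its speed; a pose out of reach is approached as far as the arm can. A call with a gripper value outside its range is refused whole. The fingers move at their own pace and stop on an object; the grip force is fixed at half the most. Time passes only in rows, so rows that repeat a pose let the fingers close. It gives the time, the measured TCP pose, the force, the opening and the grip force at its end, in the units of the state.
- ctrl.get_obs(): the state, without advancing time (a new reading comes with each control period).
- imaging.grab_frame(name): name is "scene" or "top" or "wrist"; returns a dict with "img" (480x640x3 uint8, blue, green, red), "fov_y" (degrees; the focal length in pixels is half the picture's height over the tangent of half this angle, whatever the lens; pixels are square), "cx", "cy" (the principal point, pixels), "k1" (the pictures are not rectified: a ray, as slopes to the right and down, at radius r is drawn at 1 + k1 r^2 times it, then the intrinsics apply), "rvec" (rotation vector, rad) and "tvec" (3), from world to camera coordinates, as OpenCV has them; the wrist camera has in their place "mount" (4x4, takes a point from camera to tool coordinates, whose origin is the TCP and whose axes are the flange's). Camera axes: x right, y down, z forward; pixel columns grow to the right and rows downward; lengths in m; the calibration is good to about 2 mm. A picture is of the moment at which its call begins: read the wrist's pose just before it. There is no depth.
- ctrl.finish_job(): hands the job in; it is judged then, once.
The state is a dict: "time_s": time; "joint_pos": joint angles; "qd": joint speeds; "tau": joint torques, N m; "position": TCP position; "tool_rot": TCP orientation; "wrist_force": force on the tool from outside, world axes, zero at the start; "torque": the same for the moment, N m; "opening": finger opening in m; "gripper_force": force on a finger pad.
Only numpy, scipy, OpenCV 4.12 (cv2) and the standard library are available. Lean on these libraries where they do the work, as an engineer would, in place of code of your own. Each camera call takes 0.05 s, during which the arm holds its last target. There are 200 camera calls.

TASK

Pick the rectangular aluminium block with the raised rib out of the parts tray, set it down flat and square on the bed of the datum nest, and press it into the corner so that it pushes in both sprung stop pads at once, each by about half of its 10 mm travel and neither to its end. Finish while holding it there: keep gripping the block with both pads pushed in. Leave the other parts in the tray and the things on the bench where they are.

Things in the scene. Friction and masses are not known exactly. Their poses are not given: they have to be found in the camera images.
- block: The part to pick: aluminium, rectangular base 60 (its x) x 48 (y) x 24 mm high, with a grip rib centred on top, 36 (x) x 16 (y) x 30 mm high; rib top 54 mm above the underside. Origin: centre of the underside; z up. 0.16 to 0.32 kg. Stands upright on the tray's floor; a half turn makes no difference. The only part in the tray with both a rectangular base and a rib.
- tray: Open grey plastic parts tray, fixed to the bench, 260 (x) x 230 (y) x 45 mm high, walls 4 mm, inner floor 4 mm above the bench. Origin: centre of the underside.
- nest: Datum nest, fixed: steel bed plate 150 (x) x 140 (y) x 10 mm thick. Origin: centre of the underside; z up. End stop on its +x side, side stop on its +y side: dark housings 24 mm high above the bed, inner faces at x = 48 and y = 43 mm, each with a sprung pad; -x and -y sides open. The block goes with its x along the nest's x, either way; with both pads 5 mm in it is centred over the origin.
- end_pad (a point): Pad of the end stop, 36 mm wide (y) x 16 mm high x 8 mm thick, 4 to 20 mm above the bed; the block's 48 mm wide end goes on it. This point: centre of its contact face, which looks to the nest's -x and stands at the nest's x = 25 mm, y = 0 when untouched; axes as the nest's.
- side_pad (a point): Pad of the side stop, 44 mm wide (x) x 16 mm high x 8 mm thick, 4 to 20 mm above the bed; the block's 60 mm long side goes on it. This point: centre of its contact face, which looks to the nest's -y and stands at the nest's y = 19 mm, x = 0 when untouched; axes as the nest's.
- end_stop (a joint): How far the end pad is pushed in along the nest's +x, in m: 0 untouched, 0.010 at the end of its travel; spring of 1.2 N per mm, no preload.
- side_stop (a joint): How far the side pad is pushed in along the nest's +y, in m: 0 untouched, 0.010 at the end of its travel; spring of 1.2 N per mm, no preload.
- flange: Bystander in the tray: round aluminium flange, 54 mm in diameter and 24 mm high, with the same rib on top as the block. Origin: centre of the underside.
- pulley: Bystander in the tray: white nylon pulley, 50 mm in diameter, 30 mm high. Origin: centre of the underside.
- stub: Bystander in the tray: square steel bar stub, 70 x 16 x 16 mm, lying. Origin: centre of the underside.
- collar: Bystander in the tray: small dark steel shaft collar, 26 mm in diameter, 12 mm high. Origin: centre of the underside.
- washers: Bystander on the bench: stack of copper washers, 32 mm in diameter, 17 mm high. Origin: centre of the underside.
- torque_arm: Bystander on the bench: brushed steel torque arm lying flat, about 205 mm long, 16 mm high. Origin: under its middle.
- gear_cover: Bystander on the bench: smoky polycarbonate gear cover, 95 x 120 x 46 mm. Origin: centre of the underside.
Not all that is in view belongs to the job. What is shaped like the block but brown or red is not meant.

How it is judged:
By the outcome, as a careful person would: the job done as asked, in the order asked, and still so for the second after the job is handed in, while the arm keeps its last pose, push and grip.
It also fails if it takes over 42 s, if anything falls off the work surface, if the arm or the gripper's body presses on something with over 40 N, if the wrist force passes 120 N, or if a joint passes its speed limit or range.

## Working session

There is one attempt and no reset: what is moved stays moved. The work goes in short steps, Python scripts to look and compute and a tool call to move; the robot and the scene stay as the last step left them, time stands still between calls to the robot, and variables do not carry over. Pictures are saved under pics/ and viewed, at most 10 in all, crops included, and the job is handed in when it is done.

Besides the shell and the picture viewer there is one more tool, called after "Emit:" as name([rows], argument=value, ...), one row to a line, values as JSON. arm_command: Moves the arm, as the interface text tells. Its arguments: {"type":"object","properties":{"steps":{"type":"array"}},"required":["steps"]}

```bash
ls; mkdir -p pics
cat > h.py <<'E'
import numpy as np, cv2
from plant import ctrl, imaging
from scipy.spatial.transform import Rotation as R
def rot(q): return R.from_quat([q[1],q[2],q[3],q[0]]).as_matrix()
def cam(f,o=None):
    if 'mount' in f:
        T=np.array(f['mount']).reshape(4,4); Rt=rot(o['tool_rot'])
        return Rt@T[:3,:3], Rt@T[:3,3]+np.array(o['position'])
    Rc=cv2.Rodrigues(np.array(f['rvec'],float))[0]
    return Rc.T, -Rc.T@np.array(f['tvec'],float).ravel()
def KD(f):
    F=240/np.tan(np.radians(f['fov_y'])/2)
    return np.array([[F,0,f['cx']],[0,F,f['cy']],[0,0,1.]]),np.array([f['k1'],0,0,0.])
def ray(f,px,z,o=None):
    K,D=KD(f);A,c=cam(f,o)
    n=cv2.undistortPoints(np.array(px,float).reshape(-1,1,2),K,D).reshape(-1,2)
    d=np.c_[n,np.ones(len(n))]@A.T
    return c+d*((z-c[2])/d[:,2])[:,None]
def proj(f,P,o=None):
    K,D=KD(f);A,c=cam(f,o)
    r=cv2.Rodrigues(A.T)[0]
    return cv2.projectPoints(np.array(P,float).reshape(-1,1,3),r,-A.T@c,K,D)[0].reshape(-1,2)
E
python3 - <<'E'
from h import *
o=ctrl.get_obs();print({k:np.round(v,3) for k,v in o.items()},ctrl.tcp_to_tips)
for n in('top','scene'):
    f=imaging.grab_frame(n);cv2.imwrite(f'pics/{n}0.png',f['img'])
    A,c=cam(f);print(n,c,A[:,2],f['fov_y'],f['k1'])
E
```

```text
pics
{'time_s': np.float64(0.0), 'joint_pos': array([-1.396,  0.351,  1.652,  0.   ,  1.139, -0.085]), 'qd': array([-0.   ,  0.   ,  0.001, -0.001, -0.   ,  0.   ]), 'tau': array([-2.0000e-03, -5.0610e+01, -2.9141e+01, -0.0000e+00,  4.0000e-03,
       -0.0000e+00]), 'position': array([ 0.141, -0.531,  0.245]), 'tool_rot': array([-0.001,  0.992,  0.13 , -0.   ]), 'wrist_force': array([ 0.181, -1.054,  0.078]), 'torque': array([0.013, 0.004, 0.008]), 'gripper_force': np.float64(0.0), 'opening': np.float64(0.086)} 0.014
top [ 0.45834664 -0.15662267  1.05938409] [ 0.12850919  0.01474437 -0.99159871] 53.1045619454713 -0.0018550623813771508
scene [ 1.15297577 -0.15081146  0.90741746] [-0.55005561  0.01132732 -0.83505121] 55.32865483883201 -0.05048881565210037
```

View pics/top0.png

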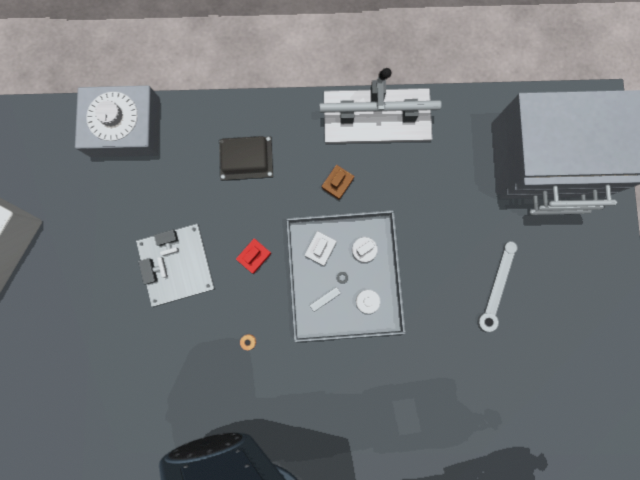

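View pics/scene0.png

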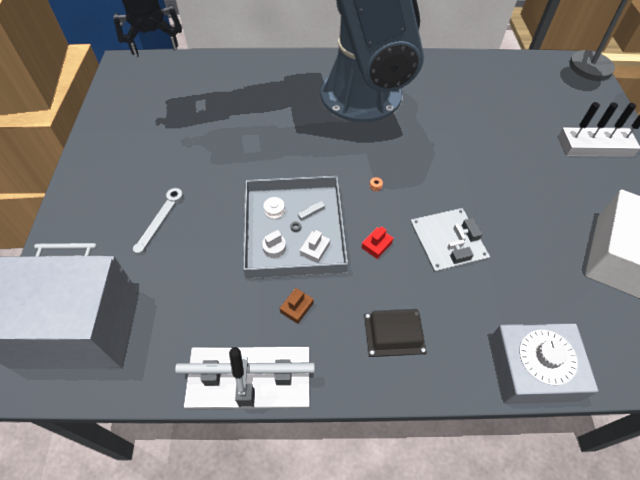

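Run:
```python
from h import *
f=imaging.grab_frame('top');im=f['img']
def quad(x0,y0,x1,y1,t,z,name,near=None):
    g=im[y0:y1,x0:x1].min(2); m=(g>t).astype(np.uint8)
    m=cv2.morphologyEx(m,cv2.MORPH_CLOSE,np.ones((3,3)))
    c=max(cv2.findContours(m,0,2)[0],key=cv2.contourArea)+np.array([x0,y0])
    r=cv2.minAreaRect(c.astype(np.float32));b=cv2.boxPoints(r);w=ray(f,b,z)[:,:2]
    e=np.diff(np.r_[w,w[:1]],axis=0)
    print(name,cv2.contourArea(c),'ctr',w.mean(0).round(4),'edges',np.linalg.norm(e,axis=1).round(4),'ang',np.degrees(np.arctan2(e[:,1],e[:,0])).round(1))
quad(120,215,225,315,110,0.01,'nest')
for t in(170,190,210):quad(298,226,342,272,t,0.028,'block')
big=cv2.resize(im[200:350,110:410],None,fx=2.6,fy=2.6,interpolation=3)
cv2.imwrite('pics/crop.png',big)
```

```text
nest 4149.0 ctr [0.539  0.1788] edges [0.1485 0.1521 0.1458 0.1519] ang [ -75.2 -163.7  104.7   17.3]
block 593.0 ctr [ 0.5684 -0.1437] edges [0.0619 0.0485 0.0617 0.0482] ang [ -28.5 -119.1  151.2   61.2]
block 536.5 ctr [ 0.5674 -0.1438] edges [0.0582 0.0466 0.058  0.0463] ang [ -27.4 -118.   152.3   62.3]
block 467.5 ctr [ 0.5674 -0.1438] edges [0.0544 0.0427 0.0542 0.0424] ang [ -27.4 -118.   152.3   62.3]
```

View pics/crop.png

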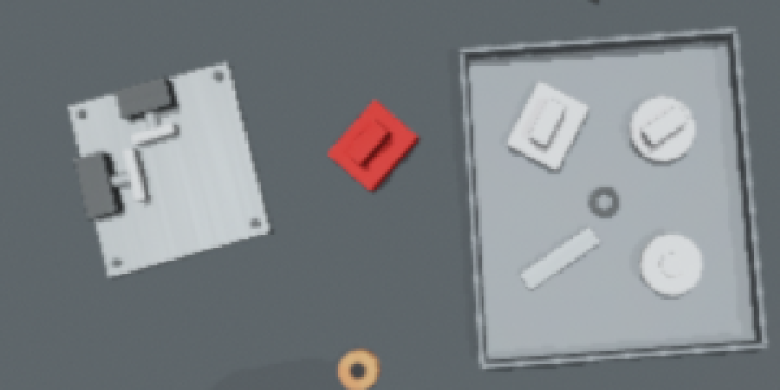

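```bash
cat >> h.py <<'E'
def rel(p,yaw,o=None):
    o=o or ctrl.get_obs(); Rt=rot(o['tool_rot'])
    y0=np.degrees(np.arctan2(Rt[1,0],Rt[0,0]))
    d=Rt.T@(np.array(p)-o['position'])/0.03
    t=-((yaw-y0+180)%360-180)/6
    print('yaw',round(y0,2),'tilt',np.degrees(np.arccos(-Rt[2,2])).round(2),'pos',np.round(o['position'],4),'-> shift',d.round(2),'turn',round(t,2))
E
python3 - <<'E'
from h import *
rel([.354,-.338,.24],6); rel([.568,-.144,.23],-28)
f=imaging.grab_frame('wrist');print(np.round(f['mount'],3),f['fov_y'])
E
```

```text
yaw 14.89 tilt 0.05 pos [ 0.1413 -0.5313  0.2449] -> shift [ 8.51 -4.41  0.17] turn 1.48
yaw 14.89 tilt 0.05 pos [ 0.1413 -0.5313  0.2449] -> shift [17.06 -8.82  0.51] turn 7.15
[[-0.001 -0.951 -0.31   0.079]
 [ 1.    -0.001  0.     0.002]
 [-0.    -0.31   0.951 -0.129]
 [ 0.     0.     0.     1.   ]] 69.58962765156714
```

Emit:
arm_command([
  [1,1.7,-0.9,0,0.3],
  [1,3.4,-1.8,0,0.6],
  [1,5.1,-2.6,0.1,0.9],
  [1,6.8,-3.5,0.1,1.2],
  [1,8.5,-4.4,0.2,1.5],
])

```text
time_s: 0.82
position: [0.3551, -0.3371, 0.2394]
tool_rot: [0.0, 0.999, 0.051, 0.0]
wrist_force: [0.2, -1.1, -0.4]
opening: 0.0855
gripper_force: 0.0
```

Run:
```python
from h import *
print(ctrl.get_obs()['time_s']);rel([.568,-.144,.23],-28)
```

```text
0.825
yaw 5.81 tilt 0.03 pos [ 0.3551 -0.3371  0.2394] -> shift [ 7.71 -5.69  0.32] turn 5.64
```

Emit:
arm_command([
  [0,1.5,-1.1,0.1,1.1],
  [0,3.1,-2.3,0.1,2.3],
  [0,4.6,-3.4,0.2,3.4],
  [0,6.2,-4.6,0.2,4.6],
  [0,7.7,-5.7,0.3,5.6],
])

```text
time_s: 1.45
position: [0.5675, -0.143, 0.2304]
tool_rot: [0.0, 0.97, -0.241, 0.0]
wrist_force: [-0.3, -0.9, -0.4]
opening: 0.0423
gripper_force: 0.0
```

Emit:
arm_command([
  [0,0,0,0,0],
])

```text
time_s: 1.58
position: [0.5677, -0.1421, 0.2295]
tool_rot: [-0.0, 0.971, -0.238, -0.0]
wrist_force: [0.2, 0.1, -0.3]
opening: 0.0423
gripper_force: 0.0
```

Run:
```python
from h import *
o=ctrl.get_obs();f=imaging.grab_frame('wrist');im=f['img'];cv2.imwrite('pics/w1.png',im)
rel([.568,-.144,.15],-28,o)
print(proj(f,[[.568,-.144,.028]],o))
hsv=cv2.cvtColor(im,cv2.COLOR_BGR2HSV);print(im[::60,::80].min(2))
```

```text
yaw -27.57 tilt 0.04 pos [ 0.5677 -0.1421  0.2295] -> shift [0.04 0.05 2.65] turn 0.07
[[324.53648824 209.60322477]]
[[ 95  94  97  98  98  98  96  94]
 [ 97  61  99  97  98 101 101  98]
 [ 96  45  99 100 102 181  67  96]
 [ 97  98  93 153 237 231 158  97]
 [ 98 100  95  96 119  63 169  97]
 [ 97 202  96  97  78 100 139  98]
 [ 99  93  43  35  96  37  27  99]
 [ 94  33  33  33  33  30  22  31]]
```

View pics/w1.png

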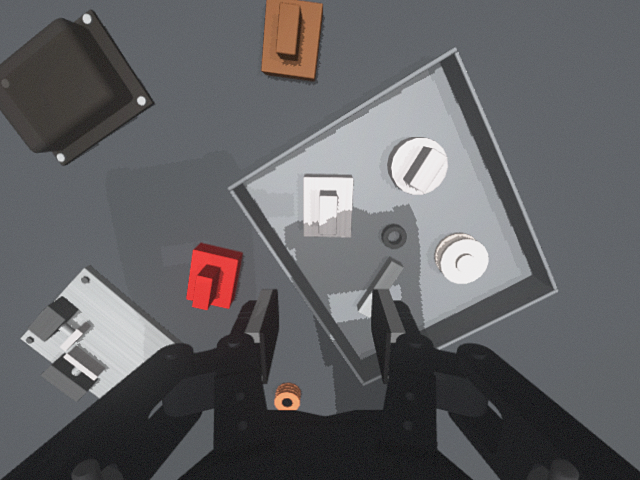

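Run:
```python
from h import *
o=ctrl.get_obs();f=imaging.grab_frame('wrist');g=f['img'].min(2)[165:245,290:366]
cv2.imwrite('pics/w1c.png',cv2.resize(g,None,fx=7,fy=7,interpolation=0))
```

```text
(no output)
```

View pics/w1c.png

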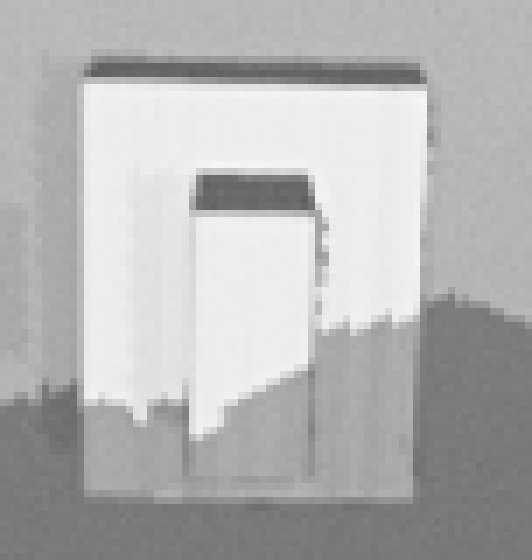

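```bash
cat >> h.py <<'E'
def box(f,p,z,o):
    w=ray(f,p,z,o)[:,:2]  # TL,TR,BR,BL ; x axis is up in the image
    a=(w[0]-w[3]+w[1]-w[2])/2;b=(w[0]-w[1]+w[3]-w[2])/2
    print('ctr',w.mean(0).round(4),'lx',np.linalg.norm(a).round(4),'ly',np.linalg.norm(b).round(4),'yaw x',np.degrees(np.arctan2(a[1],a[0])).round(2),'yaw y-90',(np.degrees(np.arctan2(b[1],b[0]))-90).round(2))
    return w.mean(0)
E
python3 - <<'E'
from h import *
o=ctrl.get_obs();f=imaging.grab_frame('wrist')
q=lambda P:np.array(P)/7.+[289.5,164.5]
box(f,q([[84,84],[426,84],[412,497],[84,497]]),.028,o)
c=box(f,q([[191,212],[314,212],[311,480],[186,480]]),.058,o)
rel([*c,.15],-28.5);rel([*c,.045],-28.5)
E
```

```text
ctr [ 0.5681 -0.1485] lx 0.0592 ly 0.0469 yaw x -28.56 yaw y-90 -27.66
ctr [ 0.5683 -0.1483] lx 0.0354 ly 0.0159 yaw x -28.45 yaw y-90 -27.66
yaw -27.68 tilt 0.04 pos [ 0.5655 -0.145   0.2301] -> shift [0.13 0.05 2.67] turn 0.14
yaw -27.68 tilt 0.04 pos [ 0.5655 -0.145   0.2301] -> shift [0.14 0.05 6.17] turn 0.14
```

Emit:
arm_command([
  [0,0.14,0.05,1.5,0.07],
  [0,0.14,0.05,3.0,0.07],
  [0,0.14,0.05,4.5,0.07],
  [0,0.14,0.05,5.5,0.07],
  [0,0.14,0.05,5.5,0.07],
])

```text
time_s: 2.35
position: [0.5673, -0.1486, 0.0638]
tool_rot: [-0.0, 0.97, -0.244, -0.002]
wrist_force: [0.4, -1.2, 0.4]
opening: 0.0428
gripper_force: 0.0
```

Run:
```python
from h import *
o=ctrl.get_obs();f=imaging.grab_frame('wrist');cv2.imwrite('pics/w2.png',f['img'])
print(o['wrist_force']);rel([.5683,-.1483,.045],-28.1,o)
```

```text
[ 0.39519903 -1.16876279  0.43043767]
yaw -28.2 tilt 0.22 pos [ 0.5673 -0.1486  0.0638] -> shift [ 0.03 -0.03  0.63] turn -0.02
```

View pics/w2.png

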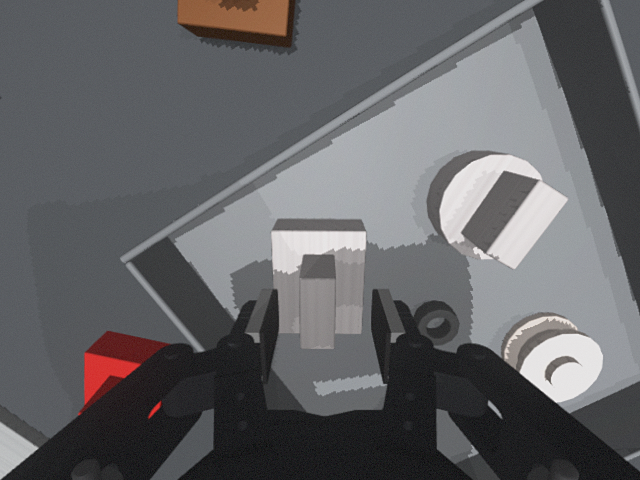

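Emit:
arm_command([
  [0,0.03,-0.03,0.6,0],
  [0,0.03,-0.03,0.6,0],
  [-1,0.03,-0.03,0.6,0],
  [-1,0.03,-0.03,0.6,0],
  [-1,0.03,-0.03,0.6,0],
])

```text
time_s: 3.02
position: [0.5707, -0.1476, 0.0478]
tool_rot: [-0.0, 0.97, -0.243, 0.0]
wrist_force: [-0.2, 0.1, 3.2]
opening: 0.015
gripper_force: 60.5
```

Emit:
arm_command([
  [-1,0,0,0,0],
  [-1,0,0,0,0],
  [-1,0,0,0,0],
])

```text
time_s: 3.4
position: [0.5707, -0.1476, 0.0478]
tool_rot: [-0.0, 0.97, -0.243, 0.0]
wrist_force: [0.7, 0.5, 5.9]
opening: 0.0144
gripper_force: 60.9
```

Emit:
arm_command([
  [-1,0,0,-0.7,0],
  [-1,0,0,-1.9,0],
  [-1,0,0,-3.1,0],
  [-1,0,0,-4.2,0],
  [-1,0,0,-4.2,0],
])

```text
time_s: 4.03
position: [0.5711, -0.1479, 0.1752]
tool_rot: [0.0, 0.97, -0.243, 0.002]
wrist_force: [-0.1, -0.8, -3.0]
opening: 0.015
gripper_force: 59.8
```

Run:
```python
from h import *
u=np.array([np.cos(np.radians(16)),np.sin(np.radians(16))])
rel([.545,.02,.17],-5); rel([.519,.151,.17],16)
```

```text
yaw -28.13 tilt 0.21 pos [ 0.5711 -0.1479  0.1752] -> shift [-3.41 -4.52  0.16] turn -3.86
yaw -28.13 tilt 0.21 pos [ 0.5711 -0.1479  0.1752] -> shift [-6.23 -7.97  0.15] turn -7.36
```

Emit:
arm_command([
  [-1,-0.8,-1.1,0.1,-1],
  [-1,-1.7,-2.2,0.1,-2],
  [-1,-2.5,-3.3,0.1,-3],
  [-1,-3.4,-4.5,0.1,-4],
  [-1,-3.4,-4.5,0.1,-4],
])

```text
time_s: 4.65
position: [0.5427, 0.0218, 0.1687]
tool_rot: [-0.0, 0.999, -0.034, -0.001]
wrist_force: [-0.1, -1.0, -1.8]
opening: 0.0148
gripper_force: 59.8
```

Run:
```python
from h import *
rel([.499,.136,.17],16)
```

```text
yaw -3.9 tilt 0.17 pos [0.5427 0.0218 0.1687] -> shift [-1.71 -3.7  -0.04] turn -3.32
```

Emit:
arm_command([
  [-1,-0.5,-1,0,-1],
  [-1,-0.9,-2,0,-2],
  [-1,-1.3,-3,0,-2.8],
  [-1,-1.7,-3.7,0,-3.3],
  [-1,-1.7,-3.7,0,-3.3],
])

```text
time_s: 5.28
position: [0.5005, 0.1342, 0.1692]
tool_rot: [0.0, 0.991, 0.137, -0.001]
wrist_force: [0.6, -0.4, -1.0]
opening: 0.0146
gripper_force: 59.7
```

Emit:
arm_command([
  [-1,0,0,0,0],
  [-1,0,0,0,0],
])

```text
time_s: 5.52
position: [0.5015, 0.1331, 0.17]
tool_rot: [0.0, 0.991, 0.135, -0.0]
wrist_force: [0.3, 0.7, -0.6]
opening: 0.0147
gripper_force: 59.7
```

Run:
```python
from h import *
o=ctrl.get_obs();f=imaging.grab_frame('wrist');cv2.imwrite('pics/w3.png',f['img'])
import json;json.dump({'position':list(o['position']),'tool_rot':list(o['tool_rot'])},open('o3.json','w'))
rel([.499,.136,.17],16,o)
```

```text
yaw 15.56 tilt 0.02 pos [0.5015 0.1331 0.17  ] -> shift [-0.05 -0.12 -0.  ] turn -0.07
```

View pics/w3.png

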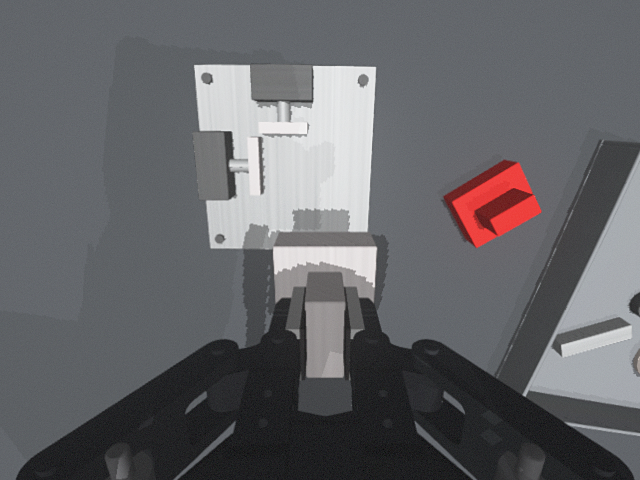

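```bash
python3 - <<'E'
from h import *
import json
o=json.load(open('o3.json'));f=imaging.grab_frame('wrist')
g=cv2.GaussianBlur(cv2.imread('pics/w3.png').min(2),(3,3),0).astype(float)
def edge(axis,rng,lo,hi):
    P=[]
    for i in rng:
        l=g[i,lo:hi] if axis=='col' else g[lo:hi,i]
        d=np.abs(np.gradient(l));k=d.argmax();w=d[max(k-2,0):k+3];p=lo+(w*np.arange(max(k-2,0),max(k-2,0)+len(w))).sum()/w.sum()
        P.append((p,i) if axis=='col' else (i,p))
    w=ray(f,P,.01,o)[:,:2]
    vx,vy,x,y=cv2.fitLine(w.astype(np.float32),cv2.DIST_HUBER,0,1e-4,1e-4).ravel()
    a=np.degrees(np.arctan2(vy,vx));n=np.array([-vy,vx]);
    print(axis,lo,'ang',a.round(2),'pt',x.round(4),y.round(4),'res',np.abs((w-[x,y])@n).mean().round(5)); return np.array([vx,vy]),np.array([x,y])
def X(a,b): s=np.linalg.solve(np.c_[a[0],-b[0]],b[1]-a[1]);return a[1]+s[0]*a[0]
T=edge('row',list(range(205,245))+list(range(320,368)),55,76)
B=edge('row',range(214,242),243,256)
L=edge('col',list(range(75,125))+list(range(205,240)),188,216)
Rr=edge('col',range(75,200),364,384)
c=[X(T,L),X(T,Rr),X(B,Rr),X(B,L)]
print(np.round(c,4),np.mean(c,0),[np.linalg.norm(c[i]-c[i-1]).round(4) for i in range(4)])
# block base top far edge in hand
P=[]
for i in range(285,370):
    l=g[236:256,i];P.append((i,236+np.gradient(l).argmax()))
print('far edge',P[::12])
for z in (.02,.03):pass
E
python3 - <<'E'
import cv2
a=cv2.imread('pics/w3.png')
x=cv2.resize(a[100:205,185:325],None,fx=3.5,fy=3.5,interpolation=0);y=cv2.resize(a[225:330,255:395],None,fx=2.2,fy=3.5,interpolation=0)
cv2.imwrite('pics/w3c.png',cv2.hconcat([x,y[:x.shape[0]]]))
E
```

```text
row 55 ang -75.3 pt 0.6105 0.201 res 7e-05
row 243 ang -74.76 pt 0.4539 0.2087 res 4e-05
col 188 ang 14.76 pt 0.5164 0.2404 res 0.00053
col 364 ang 14.71 pt 0.5761 0.1119 res 6e-05
[[0.5948 0.2611]
 [0.6302 0.1261]
 [0.4867 0.0885]
 [0.4501 0.2229]] [0.5404371  0.17464097] [np.float32(0.1497), np.float32(0.1395), np.float32(0.1483), np.float32(0.1394)]
far edge [(285, np.int64(246)), (297, np.int64(246)), (309, np.int64(246)), (321, np.int64(246)), (333, np.int64(246)), (345, np.int64(246)), (357, np.int64(246)), (369, np.int64(246))]
```

View pics/w3c.png

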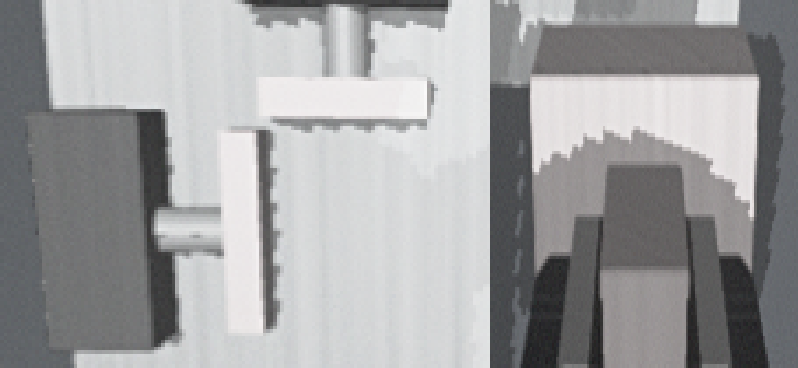

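Run:
```python
from h import *
import json
o=json.load(open('o3.json'));f=imaging.grab_frame('wrist')
C=np.array([.5404,.1746]);a=np.radians(14.73);N=np.array([[np.cos(a),-np.sin(a)],[np.sin(a),np.cos(a)]])
w=ray(f,[[283.5,133.7],[258.7,137],[260.4,195]],.03,o)[:,:2]
print('end pad face, side pad top/bottom in nest',((w-C)@N).round(4))
Rt=rot(o['tool_rot'])
e=ray(f,[[273.2,246],[376.4,246],[273.8,290],[374.5,285]],o['position'][2]-.0198,o)
print('block far edge in tool',((e-o['position'])@Rt).round(4))
r=ray(f,[[304.5,302],[345,302]],o['position'][2]+.0102,o)
print('rib far edge in tool',((r-o['position'])@Rt).round(4))
```

```text
end pad face, side pad top/bottom in nest [[ 0.0242 -0.0005]
 [ 0.0216  0.0182]
 [-0.0226  0.0187]]
block far edge in tool [[ 0.0263 -0.0215  0.0198]
 [ 0.0263  0.0257  0.0198]
 [ 0.004  -0.0223  0.0198]
 [ 0.0066  0.0257  0.0198]]
rib far edge in tool [[ 0.014  -0.0058 -0.0102]
 [ 0.014   0.0099 -0.0102]]
```

```bash
cat >> h.py <<'E'
C=np.array([.5404,.1746]);NA=14.73;_a=np.radians(NA);N=np.array([[np.cos(_a),-np.sin(_a)],[np.sin(_a),np.cos(_a)]])
OFF=np.array([.0038-.0006,.002-.0006])
def go(p,z): rel([*(C+N@(np.array(p)+OFF)),z],NA)
def where():
    o=ctrl.get_obs();print('t',o['time_s'],'block nest',((np.array(o['position'])[:2]-C)@N-OFF).round(4),'F nest',(np.array(o['wrist_force'])[:2]@N).round(1),round(o['wrist_force'][2],1),'M',np.round(o['torque'],2))
E
python3 -c "
from h import *
where();go([-.015,-.015],.07)"
```

```text
t 5.675 block nest [-0.0514 -0.0313] F nest [-0.4  0.1] -2.1 M [-0.02 -0.07 -0.03]
yaw 15.6 tilt 0.0 pos [0.5014 0.1334 0.1702] -> shift [ 1.22 -0.52  3.34] turn 0.15
```

Emit:
arm_command([
  [-1,0.6,-0.3,0,0.15],
  [-1,1.22,-0.52,0.5,0.15],
  [-1,1.22,-0.52,2,0.15],
  [-1,1.22,-0.52,3.3,0.15],
  [-1,1.22,-0.52,3.3,0.15],
])

```text
time_s: 6.3
position: [0.5307, 0.1583, 0.0692]
tool_rot: [0.0, 0.992, 0.128, -0.003]
wrist_force: [-0.0, 0.8, -2.0]
opening: 0.0148
gripper_force: 59.6
```

Emit:
arm_command([
  [-1,0,0,0,0],
  [-1,0,0,0,0],
  [-1,0,0,0,0],
])

```text
time_s: 6.68
position: [0.5328, 0.1589, 0.0724]
tool_rot: [-0.0, 0.992, 0.128, 0.001]
wrist_force: [0.3, -0.4, -1.5]
opening: 0.0148
gripper_force: 59.7
```

```bash
python3 -c "
from h import *
where();go([-.015,-.015],.0545)"
```

```text
t 6.675 block nest [-0.0146 -0.0146] F nest [ 0.2 -0.4] -1.5 M [-0.03 -0.02  0.  ]
yaw 14.76 tilt 0.11 pos [0.5328 0.1589 0.0724] -> shift [-0.02  0.01  0.6 ] turn 0.01
```

Emit:
arm_command([
  [-1,0,0,0.3,0],
  [-1,0,0,0.5,0],
  [-1,0,0,0.55,0],
  [-1,0,0,0.55,0],
  [-1,0,0,0.55,0],
])

```text
time_s: 7.3
position: [0.5323, 0.1589, 0.0549]
tool_rot: [-0.0, 0.992, 0.129, 0.0]
wrist_force: [-0.0, 0.1, -2.0]
opening: 0.0148
gripper_force: 59.7
```

Emit:
arm_command([
  [-1,0,0,0.04,0],
  [-1,0,0,0.04,0],
  [-1,0,0,0.04,0],
])

```text
time_s: 7.68
position: [0.5324, 0.1589, 0.0538]
tool_rot: [-0.0, 0.992, 0.128, 0.0]
wrist_force: [-0.0, 0.7, 1.7]
opening: 0.0148
gripper_force: 60.1
```

Emit:
arm_command([
  [-1,0,0,0.02,0],
  [-1,0,0,0.02,0],
  [-1,0.08,-0.08,0.02,0],
  [-1,0.16,-0.16,0.02,0],
  [-1,0.2,-0.2,0.02,0],
])

```text
time_s: 8.3
position: [0.5361, 0.1654, 0.0538]
tool_rot: [0.001, 0.992, 0.129, -0.001]
wrist_force: [-6.2, -8.6, 14.9]
opening: 0.0147
gripper_force: 62.0
```

```bash
python3 -c "
from h import *
where();go([-.004,-.004],.0535);go([0,0],.0535)"
```

```text
t 8.3 block nest [-0.0097 -0.0092] F nest [-8.2 -6.7] 14.9 M [-1.6   1.11 -0.1 ]
yaw 14.78 tilt 0.11 pos [0.5361 0.1654 0.0538] -> shift [ 0.19 -0.17  0.01] turn 0.01
yaw 14.78 tilt 0.11 pos [0.5361 0.1654 0.0538] -> shift [ 0.32 -0.31  0.01] turn 0.01
```

Emit:
arm_command([
  [-1,0,0,-0.02,0],
  [-1,0,0,-0.02,0],
  [-1,0.08,-0.08,-0.02,0],
  [-1,0.16,-0.16,-0.02,0],
  [-1,0.16,-0.16,-0.02,0],
])

```text
time_s: 8.93
position: [0.54, 0.172, 0.0538]
tool_rot: [0.0, 0.992, 0.129, -0.0]
wrist_force: [-2.5, -1.5, 5.6]
opening: 0.0149
gripper_force: 60.9
```

```bash
python3 -c "
from h import *
where();go([0,0],.0538)"
```

```text
t 8.925 block nest [-0.0043 -0.0038] F nest [-2.8 -0.8] 5.6 M [-0.48  0.3  -0.01]
yaw 14.78 tilt 0.02 pos [0.54   0.172  0.0538] -> shift [ 0.14 -0.13 -0.  ] turn 0.01
```

Emit:
arm_command([
  [-1,0.05,-0.05,0,0],
  [-1,0.1,-0.1,0,0],
  [-1,0.15,-0.15,0,0],
  [-1,0.15,-0.15,0,0],
  [-1,0.15,-0.15,0,0],
])

```text
time_s: 9.55
position: [0.5416, 0.1756, 0.0539]
tool_rot: [0.001, 0.992, 0.129, -0.002]
wrist_force: [-10.8, -17.6, 17.3]
opening: 0.0142
gripper_force: 62.7
```

```bash
python3 -c "
from h import *
where();go([0,0],.0538)
o=ctrl.get_obs();f=imaging.grab_frame('wrist');cv2.imwrite('pics/w4.png',f['img'])
import json;json.dump({'position':list(o['position']),'tool_rot':list(o['tool_rot'])},open('o4.json','w'))
x=cv2.resize(f['img'][140:330,190:430],None,fx=3,fy=3,interpolation=0);cv2.imwrite('pics/w4c.png',x)
"
```

```text
t 9.55 block nest [-0.0018 -0.0007] F nest [-14.9 -14.2] 17.3 M [-3.05  1.81  0.04]
yaw 14.81 tilt 0.31 pos [0.5416 0.1756 0.0539] -> shift [ 0.06 -0.02  0.  ] turn 0.01
```

View pics/w4c.png

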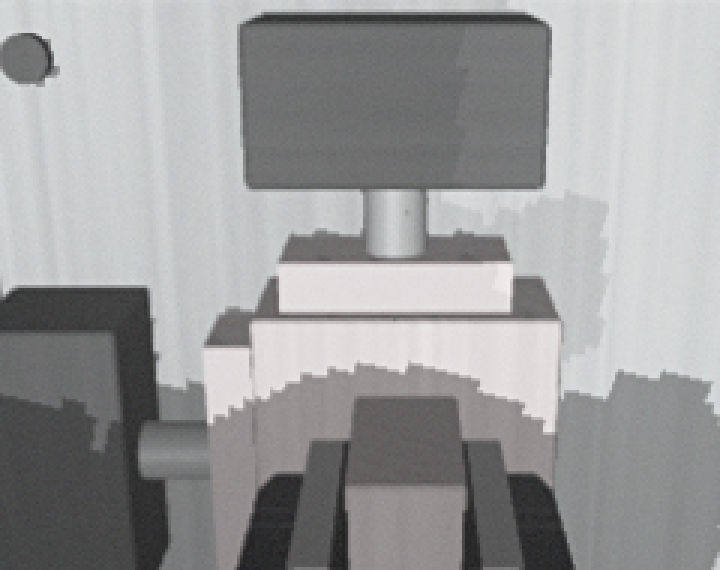

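```bash
cat > m.py <<'E'
from h import *
import json,sys
def meas(f,o,eb,ef,eh,bf,sb,sh):
    g=lambda p,z:((ray(f,[p],z,o)[0,:2]-C)@N).round(4)
    print('end: back',g(eb,.03),'front',g(ef,.03),'housing',g(eh,.034),'block',g(bf,.034));print('side: back',g(sb,.03),'housing',g(sh,.034))
    print('end push',0.015-(g(eh,.034)[0]-g(eb,.03)[0]),'side push',.015-(g(sh,.034)[1]-g(sb,.03)[1]))
E
python3 - <<'E'
from m import *
o=json.load(open('o4.json'));f=imaging.grab_frame('wrist')
q=lambda x,y:[189.5+x/3+.17,139.5+y/3+.17]
meas(f,o,q(395,262),q(395,314),q(395,188),q(400,320),q(206,410),q(121,410))
where()
E
```

```text
end: back [0.0355 0.0002] front [0.027  0.0002] housing [0.048  0.0001] block [ 0.0275 -0.0006]
side: back [0.0106 0.0307] housing [0.0124 0.0433]
end push 0.0024999999999999953 side push 0.002400000000000003
t 9.65 block nest [-0.0018 -0.0007] F nest [-15.3 -13.2] 17.6 M [-3.03  1.81  0.03]
```

Emit:
arm_command([
  [-1,0,0,-0.02,0],
  [-1,0,0,-0.02,0],
  [-1,0.03,-0.03,-0.02,0],
  [-1,0.03,-0.03,-0.02,0],
])

```text
time_s: 10.15
position: [0.5419, 0.1766, 0.0539]
tool_rot: [0.001, 0.992, 0.129, -0.003]
wrist_force: [-9.4, -15.9, 13.7]
opening: 0.0149
gripper_force: 61.7
```

```bash
python3 -c "
from h import *
where();go([0,0],.0538)"
```

```text
t 10.15 block nest [-0.0012  0.0001] F nest [-13.2 -12.9] 13.7 M [-3.03  1.63  0.01]
yaw 14.8 tilt 0.37 pos [0.5419 0.1766 0.0539] -> shift [0.04 0.   0.  ] turn 0.01
```

Emit:
arm_command([
  [-1,0,0,-0.02,0],
  [-1,0.03,-0.03,-0.02,0],
  [-1,0.05,-0.05,-0.02,0],
  [-1,0.05,-0.05,-0.02,0],
  [-1,0.05,-0.05,-0.02,0],
])

```text
time_s: 10.78
position: [0.5425, 0.1781, 0.054]
tool_rot: [0.002, 0.992, 0.129, -0.004]
wrist_force: [-10.1, -17.3, 9.3]
opening: 0.015
gripper_force: 61.3
```

```bash
python3 -c "
from h import *
where();go([0,0],.0538)
o=ctrl.get_obs();f=imaging.grab_frame('wrist');cv2.imwrite('pics/w5.png',f['img'])
import json;json.dump({'position':list(o['position']),'tool_rot':list(o['tool_rot'])},open('o5.json','w'))
x=cv2.resize(f['img'][140:330,190:430],None,fx=3,fy=3,interpolation=0);cv2.imwrite('pics/w5c.png',x)
"
```

```text
t 10.775 block nest [-0.0003  0.0015] F nest [-14.2 -14.2] 9.3 M [-3.23  1.67  0.04]
yaw 14.81 tilt 0.45 pos [0.5425 0.1781 0.054 ] -> shift [0.01 0.05 0.01] turn 0.01
```

View pics/w5c.png

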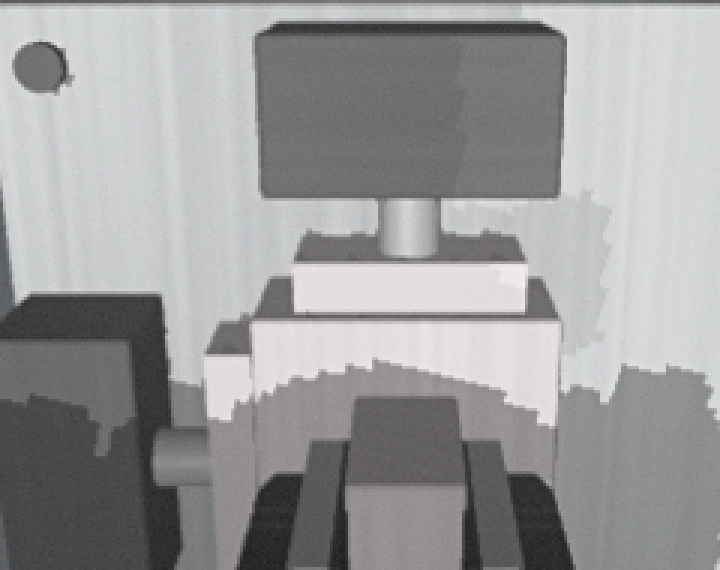

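Run:
```python
from m import *
o=json.load(open('o5.json'));f=imaging.grab_frame('wrist')
q=lambda x,y:[189.5+x/3+.17,139.5+y/3+.17]
meas(f,o,q(410,262),q(410,314),q(410,197),q(410,320),q(207,410),q(136,410))
```

```text
end: back [0.0369 0.    ] front [0.0284 0.    ] housing [0.0481 0.0001] block [0.0289 0.0001]
side: back [0.012  0.0328] housing [0.0138 0.0432]
end push 0.0038000000000000048 side push 0.0046
```

Emit:
arm_command([
  [-1,0,0,-0.015,0],
  [-1,0.03,-0.01,-0.015,0],
  [-1,0.05,-0.01,-0.015,0],
  [-1,0.05,-0.01,-0.015,0],
  [-1,0.05,-0.01,-0.015,0],
])

```text
time_s: 11.5
position: [0.543, 0.1788, 0.0541]
tool_rot: [0.002, 0.992, 0.129, -0.005]
wrist_force: [-13.6, -17.0, 8.5]
opening: 0.0147
gripper_force: 61.4
```

```bash
python3 -c "
from h import *
where();go([0,0],.0538)
o=ctrl.get_obs();f=imaging.grab_frame('wrist');cv2.imwrite('pics/w6.png',f['img'])
import json;json.dump({'position':list(o['position']),'tool_rot':list(o['tool_rot'])},open('o6.json','w'))
g=cv2.GaussianBlur(f['img'].min(2),(3,3),0).astype(int)
print('col327',list(enumerate(g[198:252,312],198)));print('row276',list(enumerate(g[272,222:280],222)))
"
```

```text
t 11.5 block nest [0.0004 0.002 ] F nest [-17.5 -13. ] 8.5 M [-3.17  2.2   0.03]
yaw 14.81 tilt 0.55 pos [0.543  0.1788 0.0541] -> shift [-0.01  0.07  0.01] turn 0.01
col327 [(198, np.int64(111)), (199, np.int64(111)), (200, np.int64(112)), (201, np.int64(112)), (202, np.int64(111)), (203, np.int64(111)), (204, np.int64(111)), (205, np.int64(109)), (206, np.int64(108)), (207, np.int64(126)), (208, np.int64(162)), (209, np.int64(187)), (210, np.int64(192)), (211, np.int64(191)), (212, np.int64(191)), (213, np.int64(190)), (214, np.int64(191)), (215, np.int64(191)), (216, np.int64(192)), (217, np.int64(183)), (218, np.int64(154)), (219, np.int64(122)), (220, np.int64(110)), (221, np.int64(109)), (222, np.int64(109)), (223, np.int64(110)), (224, np.int64(109)), (225, np.int64(109)), (226, np.int64(119)), (227, np.int64(155)), (228, np.int64(199)), (229, np.int64(221)), (230, np.int64(223)), (231, np.int64(222)), (232, np.int64(221)), (233, np.int64(222)), (234, np.int64(222)), (235, np.int64(222)), (236, np.int64(222)), (237, np.int64(222)), (238, np.int64(221)), (239, np.int64(221)), (
[... 833 characters left out ...]
8, np.int64(112)), (249, np.int64(126)), (250, np.int64(128)), (251, np.int64(129)), (252, np.int64(130)), (253, np.int64(130)), (254, np.int64(130)), (255, np.int64(127)), (256, np.int64(125)), (257, np.int64(133)), (258, np.int64(165)), (259, np.int64(203)), (260, np.int64(219)), (261, np.int64(220)), (262, np.int64(219)), (263, np.int64(219)), (264, np.int64(220)), (265, np.int64(219)), (266, np.int64(220)), (267, np.int64(220)), (268, np.int64(220)), (269, np.int64(205)), (270, np.int64(177)), (271, np.int64(156)), (272, np.int64(152)), (273, np.int64(148)), (274, np.int64(141)), (275, np.int64(143)), (276, np.int64(149)), (277, np.int64(151)), (278, np.int64(148)), (279, np.int64(146))]
```

Run:
```python
from m import *
o=json.load(open('o6.json'));f=imaging.grab_frame('wrist')
meas(f,o,[327,227.3],[327,244],[327,207.6],[327,246.5],[258.4,272],[235.4,272]);where()
```

```text
end: back [0.0374 0.0002] front [0.0293 0.0002] housing [0.0478 0.0003] block [0.0295 0.0003]
side: back [0.0149 0.0333] housing [0.0167 0.0433]
end push 0.0046 side push 0.0050000000000000044
t 11.6 block nest [0.0004 0.002 ] F nest [-16.4 -13.9] 8.2 M [-3.17  2.25  0.02]
```

Emit:
arm_command([
  [-1,0.005,0,0,0],
  [-1,0.005,0,0,0],
  [-1,0.005,0,0,0],
  [-1,0.005,0,0,0],
  [-1,0.005,0,0,0],
])

```text
time_s: 12.22
position: [0.543, 0.1788, 0.0541]
tool_rot: [0.002, 0.992, 0.129, -0.005]
wrist_force: [-13.5, -16.7, 9.7]
opening: 0.0145
gripper_force: 61.5
```

Run:
```python
from m import *
where();o=ctrl.get_obs();f=imaging.grab_frame('wrist');g=cv2.GaussianBlur(f['img'].min(2),(3,3),0).astype(float)
def x(l,lo,hi,up):
    d=np.gradient(l[lo:hi])*up;k=d.argmax();w=d[k-2:k+3];return lo+k-2+(w*np.arange(5)).sum()/w.sum()
c=g[:,312];r=g[272]
eh,eb=x(c,200,214,1),x(c,221,234,1);sh,sb=x(r,228,243,-1),x(r,254,264,1);print(eh,eb,sh,sb,o['gripper_force'])
meas(f,o,[327,eb],[327,244],[327,eh],[327,246.5],[sb,272],[sh,272])
```

```text
t 12.225 block nest [0.0004 0.002 ] F nest [-17.3 -12.7] 9.7 M [-3.2   2.35  0.11]
207.69461077844312 227.21397379912665 235.10576923076923 258.2043010752688 61.45308315753937
end: back [0.0375 0.0003] front [0.0292 0.0002] housing [0.0477 0.0003] block [0.0295 0.0003]
side: back [0.0149 0.0334] housing [0.0167 0.0435]
end push 0.004799999999999999 side push 0.004900000000000002
```

Stable, with both pads about 4.8 mm in and the grip held; handing in.

```bash
python3 -c "
from plant import ctrl
print(ctrl.finish_job())"
```

```text
the job is handed in; nothing more can be done
None
```

I handed the job in at about 12 s with the block gripped on the nest bed and pressed into the corner; the wrist camera put the end pad about 4.8 mm in and the side pad about 4.9 mm in, and the tool stood tilted by about half a degree.

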